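# Tip the chopsticks out of their case and lay them on the rest

### The arm

A 7-joint arm with a two-finger parallel gripper is mounted at the origin on the work surface. World frame = base frame: x ahead of the robot, y to its left, z up, the work surface at z = 0. Lengths are in m, angles in rad, forces in N, time in s.
With the tool pointing down it reaches from about 0.4 to 0.925 m from the base axis. Payload 4.1 kg.
Tool frame: the origin (TCP) lies on the centre line of the jaws, within the pads' length; the fingertips stand 25 mm ahead of it and the grasp point (between the pads) lies 6 mm ahead of it (robot.finger_overhang is the distance from the TCP to the fingertips, in m); z points along the fingers, y is the line along which they close (so a half turn about z gives the same grasp; the last joint's range is limited). The gripper opens to 85 mm and grips with 20 to 120 N. Pads are 22 mm wide; open, the fingers measure 114 mm over their backs; the gripper's body (76 mm by 85 mm) begins 54 mm behind the grasp point. The pads swing forward as they close: fully open they stand 13 mm farther back than shut.
Start: joints at [1.056, 0.398, 0.045, 1.537, -0.019, 1.207, -0.051], TCP at [0.263, -0.595, 0.256] pointing down, gripper open.
Joint ranges: [-2.82, 2.82], [-0.49, 2.23], [-1.37, 1.46], [0, 2.46], [-1.36, 4.5], [0.23, 2], [-2.94, 2.94]. Speed limits (rad/s): [2.57, 2.57, 3.14, 3.14, 3.14, 3.14, 3.14].

### API

Orientations are given as [roll, pitch, yaw] about the fixed x, y, z axes, in that order (R = Rz(yaw) Ry(pitch) Rx(roll)).
In Python, from bench import robot, optics, recognise, masks_of, landmark_of gives the robot as it stands. The module is installed in compiled form; this text tells all that it offers.
- The arm moves only by the tool jog_arm, never from a script. Its arguments are lists of equal length, an entry for each row: "offset": the shift along the tool's x, y, z in mm, a list of three; "roll": the turn about the tool's z in rad. A call has 1 to 8 rows; each row shifts and turns the commanded pose from where the row before left it, along the tool's axes as they then stand; what a row does not reach is not made up. A row lasts 1/8 s, in which the tool goes at most 62.5 mm and 10.7 degrees, less where a joint would pass 70% of its speed; a pose out of reach is approached as far as the arm can. A call is refused whole if a number of a shift passes 62.5 or a number of a turn 0.188, either way. A call with a gripper value outside its range is refused whole. "fingers" is the finger opening in mm, from 0 to 85.4, set as the call begins (left out, the last holds). The fingers move at their own pace and stop on an object; "grip_force" is the grip in N (left out, the last holds). Time passes only in rows, so rows that do not move let the fingers close. It gives the time, the measured TCP pose, the force, the opening and the grip force at its end, in the units of the state.
- robot.sense(): the state, without advancing time (a new reading comes with each control period).
- optics.read_camera(name): name is "scene" or "side" or "wrist"; returns a dict with "pixels" (480x640x3 uint8, blue, green, red), "z_map" (480x640 float32, m along the optical axis (not along the pixel's ray), 0 where there is no reading), "K" (3x3 intrinsics, pixels), "distortion" ([k1, k2, p1, p2, k3] as OpenCV has them; the pictures are not rectified), "R" (3x3) and "t" (3): a world point X has camera coordinates R X + t; the wrist camera has in their place "mount" (4x4, takes a point from camera to tool coordinates, whose origin is the TCP and whose axes are the flange's). Camera axes: x right, y down, z forward; pixel columns grow to the right and rows downward; lengths in m; the calibration is good to about 2 mm. A picture is of the moment at which its call begins: read the wrist's pose just before it.
- robot.job_done(): hands the job in; it is judged then, once.
Trained networks look in the newest picture that a camera, given by its name, has taken for a name from the list of things; names that differ only in an ending like _2 or _b are one class to them, and where a whole thing is asked for, a point or a joint stands for the part that bears it (a point fixed in the world has none). Each returns a list of dicts, best first, with "conf" (0 to 1); they miss things now and then, are a little off and sometimes report something else, mostly with a low value. They report only what shows in the picture. A call takes as long as a camera call.
- recognise(camera, thing): "box" ([left, top, width, height] in pixels, round what is visible of it).
- masks_of(camera, thing): "mask" (480x640 bool, what is visible of it) and "box" ([left, top, width, height] in pixels, round what is visible of it).
- landmark_of(camera, thing): "position" ([column, row] in pixels: a listed point, or the origin of a listed thing).
The state is a dict: "time_s": time; "joint_positions": joint angles; "qvel": joint speeds; "effort": joint torques, N m; "tcp_pos": TCP position; "orientation": TCP orientation; "ft_force": force on the tool from outside, world axes, zero at the start; "torque": the same for the moment, N m; "width": finger opening in m; "gripper_force": force on a finger pad.
Only numpy, scipy, OpenCV 4.12 (cv2) and the standard library are available. Lean on these libraries where they do the work, as an engineer would, in place of code of your own. Each camera call takes 0.05 s, during which the arm holds its last target. There are 200 camera calls.

### The job

Lay the chopsticks at this place: the joined pair is sunk inside the open red lacquer case, so tip the case mouth-down until the handle ends have slid well out while the eating ends are still inside, lay the case flat on free table, draw the pair out by its handle ends and lower it by hand, without dropping it, squarely across the saddle of the white rest: eating ends just past the rest and pointing left (+y), handle ends on the table to the right. The eating ends must never touch the table, and the rest stays where it stands. Neither the robot, the case nor the chopsticks may touch the dishes, the slate board or the case's cap.

Things in the scene. Friction and masses are not known exactly. Their poses are not given: they have to be found in the camera images.
- case_center (a point): centre of the chopstick case: slippery red lacquer sleeve lying flat, 255 mm long, 30 wide, 20 high, walls 4, about 90 g. x runs along it, out of the open mouth (gold band); the other end is closed (black band, 6 mm thick); y across, z up; this point is 10 mm above its underside. Inside 22 mm wide, 12 high, 249 deep
- case_mouth (a point): middle of the open mouth of the case, 127.5 mm along x from its centre; same axes
- pair_center (a point): middle of the dark smoked-bamboo chopsticks: a rigid joined pair 226 mm long, 30 g; handle half 16 mm wide, 8 thick; last 100 mm at the eating end 14.5 x 6. x points from eating to handle ends, y across, z through the thickness. Starts inside the case, handle ends 12 to 22 mm short of the mouth; slides once the case tilts over about 20 degrees, stays in a level case
- pair_handle (a point): centre of the handle end face of the pair (113 mm along +x from its centre); same axes. Sliding out of a case tipped close above the table, it stops where it meets the table, or skids on by 10 to 20 mm
- pair_tips (a point): centre of the eating end of the pair (113 mm along -x from its centre); same axes
- rest: white glazed chopstick rest, loose, 60 g: a pebble 60 mm long (its x), 19 mm wide (its y), ends 19 mm high, with a 26 mm long saddle between them whose top is 14.5 mm above the table. Origin at the middle of its underside, directly under the saddle. The pair lies across the saddle along the rest's y axis; +y is the side (left) to which the eating ends point, -y the side of the handle ends
- rice_bowl: cream lidded bowl, bystander, radius 60 mm, 98 mm high; origin at the middle of its underside
- soup_bowl: black lidded bowl with red lid, bystander, radius 58 mm, 98 mm high; origin at the middle of its underside
- blue_bowl: grey-blue bowl, bystander, radius 48 mm, 58 mm high; origin at the middle of its underside
- teal_cup: teal cup, bystander, radius 37 mm, 88 mm high; origin at the middle of its underside
- glass_bowl: glass bowl, bystander, radius 68 mm, 62 mm high; origin at the middle of its underside
- nori_plate: white rectangular plate with seaweed sheets, bystander, 90 mm (its x) by 160 mm (its y), 16 mm high; origin at the middle of its underside
- case_cap: small red cap of the case, bystander, 38 x 34 mm, 24 mm high; origin at the middle of its underside
- slate_edge (a point): middle of the near top edge of the slate board, a fixed dark bystander with small dishes on it that reaches 180 mm from here along its x and 210 mm to either side along its y; 10 mm thick, up to 85 mm high with its dishes

How it is judged:
On the way, in this order (a step that is already met when the one before it is completed fails the run):
1. the handle ends stand at least 30 mm out of the mouth of the case, with at least 60 mm of the pair still inside, not touched by the fingers (x of pair_handle in the frame of case_mouth above 0.03 m and x of pair_tips in the frame of case_mouth below -0.06 m and contact force between the fingers and pair below 0.1 N), for 0.2 s.
2. the pair is lowered by hand: while the fingers still hold it, the eating ends are 10 to 80 mm past the rest at most 40 mm up, and the handle ends are at most 30 mm above the table (contact force between the fingers and pair above 0.5 N and y of pair_tips in the frame of rest between 0.01 and 0.08 m and x of pair_tips in the frame of rest between -0.03 and 0.03 m and y of pair_handle in the frame of rest below -0.1 m and height (world z) of pair_tips below 0.04 m and height (world z) of pair_handle below 0.03 m), for 0.1 s.
At the end, for the whole second after the job is handed in: Pair still across the rest's saddle within 15 degrees of square, eating ends 10 to 80 mm past it on the left, off the table, handle ends on the table at right; rest upright, within 30 mm of its start; empty case lying still on the table, clear of pair and rest (contact force between pair and rest above 0.02 N and y of pair_tips in the frame of rest between 0.01 and 0.08 m and x of pair_tips in the frame of rest between -0.03 and 0.03 m and y of pair_handle in the frame of rest below -0.1 m and angle between the x axis of pair_center and the y axis of rest, either way round below 0.26 rad and height (world z) of pair_tips above 0.013 m and height (world z) of pair_handle below 0.012 m and angle between rest's own z axis and vertical below 0.15 rad and distance of rest from where it was at the start of the episode below 0.03 m and linear speed of each of pair, rest, case below 0.02 m/s and height (world z) of case_center between 0.006 and 0.019 m and contact force between case and pair below 0.05 N and contact force between case and rest below 0.05 N); the robot touches nothing.
It fails at once if the eating ends touch the table (their centre lower than 5.5 mm) (height (world z) of pair_tips below 0.0055 m).
It fails at once if the robot, the case or the chopsticks touch a dish, the slate board or the cap with more than 0.5 N, or one of them is shifted by more than 10 mm ((contact force between rice_bowl and case above 0.5 N or contact force between rice_bowl and pair above 0.5 N or contact force between rice_bowl and the arm above 0.5 N or contact force between rice_bowl and the fingers above 0.5 N or distance of rice_bowl from where it was at the start of the episode above 0.01 m) or (contact force between soup_bowl and case above 0.5 N or contact force between soup_bowl and pair above 0.5 N or contact force between soup_bowl and the arm above 0.5 N or contact force between soup_bowl and the fingers above 0.5 N or distance of soup_bowl from where it was at the start of the episode above 0.01 m) or (contact force between blue_bowl and case above 0.5 N or contact force between blue_bowl and pair above 0.5 N or contact force between blue_bowl and the arm above 0.5 N or contact force between blue_bowl and the fingers above 0.5 N or distance of blue_bowl from where it was at the start of the episode above 0.01 m) or (contact force between teal_cup and case above 0.5 N or contact force between teal_cup and pair above 0.5 N or contact force between teal_cup and the arm above 0.5 N or contact force between teal_cup and the fingers above 0.5 N or distance of teal_cup from where it was at the start of the episode above 0.01 m) or (contact force between glass_bowl and case above 0.5 N or contact force between glass_bowl and pair above 0.5 N or contact force between glass_bowl and the arm above 0.5 N or contact force between glass_bowl and the fingers above 0.5 N or distance of glass_bowl from where it was at the start of the episode above 0.01 m) or (contact force between nori_plate and case above 0.5 N or contact force between nori_plate and pair above 0.5 N or contact force between nori_plate and the arm above 0.5 N or contact force between nori_plate and the fingers above 0.5 N or distance of nori_plate from where it was at the start of the episode above 0.01 m) or (contact force between case_cap and case above 0.5 N or contact force between case_cap and pair above 0.5 N or contact force between case_cap and the arm above 0.5 N or contact force between case_cap and the fingers above 0.5 N or distance of case_cap from where it was at the start of the episode above 0.01 m) or (contact force between slate and case above 0.5 N or contact force between slate and pair above 0.5 N or contact force between slate and the arm above 0.5 N or contact force between slate and the fingers above 0.5 N)).
It also fails if it takes over 61 s, if anything falls off the work surface, if the arm or the gripper's body presses on something with over 40 N, if the wrist force passes 120 N, or if a joint passes its speed limit or range.

## Working session

There is one attempt and no reset: what is moved stays moved. The work goes in short steps, Python scripts to look and compute and a tool call to move; the robot and the scene stay as the last step left them, time stands still between calls to the robot, and variables do not carry over. Pictures are saved under pics/ and viewed, at most 12 in all, crops included, and the job is handed in when it is done.

Besides the shell and the picture viewer there is one more tool, called after ">>>" in YAML: its name, and indented under it one key for each argument. jog_arm: Moves the arm, as the interface text tells. Its arguments: {"type":"object","properties":{"offset":{"type":"array"},"roll":{"type":"array"},"fingers":{"type":"number"},"grip_force":{"type":"number"}},"required":["offset","roll"]}

```bash
mkdir -p pics; cat > h.py <<'E'
import numpy as np,cv2
from scipy.spatial.transform import Rotation as Ro
from bench import robot,optics,recognise,masks_of,landmark_of
def cam(n):
    s=robot.sense();c=optics.read_camera(n)
    if 'R' in c: R=np.array(c['R']);t=np.array(c['t'])
    else:
        T=np.eye(4);T[:3,:3]=Ro.from_euler('xyz',s['orientation']).as_matrix();T[:3,3]=s['tcp_pos']
        M=np.linalg.inv(T@np.array(c['mount']));R=M[:3,:3];t=M[:3,3]
    c['R'],c['t']=R,t
    return c
def ray(c,uv):
    p=cv2.undistortPoints(np.array(uv,float).reshape(-1,1,2),np.array(c['K']),np.array(c['distortion'])).reshape(-1,2)
    d=np.c_[p,np.ones(len(p))]
    return -c['R'].T@c['t'], d@c['R']
def at_z(c,uv,z):
    o,d=ray(c,uv);return o+d*((z-o[2])/d[:,2])[:,None]
def depth_pts(c,mask):
    v,u=np.nonzero(mask&(c['z_map']>0));o,d=ray(c,np.c_[u,v])
    return o+d*c['z_map'][v,u][:,None]
E
cat > a.py <<'E'
from h import *
np.set_printoptions(precision=3,suppress=True)
s=robot.sense();print(s)
for n in ['scene','side']:
    c=cam(n);cv2.imwrite(f'pics/{n}0.png',c['pixels']);print(n,'cam at',-c['R'].T@c['t'])
    for th in ['case_center','rest','rice_bowl','soup_bowl','blue_bowl','teal_cup','glass_bowl','nori_plate','case_cap']:
        m=masks_of(n,th)
        if m:
            P=depth_pts(c,m[0]['mask']);
            if len(P)<5: continue
            lo,hi=np.percentile(P,[3,97],axis=0);r=cv2.minAreaRect(P[:,:2].astype(np.float32))
            print(th,round(m[0]['conf'],2),lo,hi,'rect',np.round(r[0],3),np.round(r[1],3),round(r[2],1))
    for th,z in [('case_center',.01),('case_mouth',.01),('pair_handle',.01),('rest',0),('slate_edge',.01),('rice_bowl',0),('nori_plate',0),('case_cap',0)]:
        l=landmark_of(n,th)
        if l: print('LM',th,round(l[0]['conf'],2),l[0]['position'],at_z(c,[l[0]['position']],z)[0])
E
python3 a.py
```

```text
{'time_s': 0.0, 'joint_positions': array([ 1.056,  0.399,  0.045,  1.538, -0.019,  1.207, -0.051]), 'qvel': array([-0.   , -0.002, -0.001, -0.002,  0.   ,  0.002, -0.001]), 'effort': array([ -0.   , -47.512,   1.365, -25.422,   0.012,   0.009,  -0.   ]), 'tcp_pos': array([ 0.262, -0.594,  0.255]), 'orientation': array([-3.14 ,  0.   ,  0.416]), 'ft_force': array([0.109, 0.255, 0.08 ]), 'torque': array([ 0.028,  0.064, -0.01 ]), 'gripper_force': 0.0, 'width': 0.08461931053150337}
scene cam at [1.383 0.403 1.096]
case_center 0.92 [0.412 0.24  0.002] [0.521 0.456 0.024] rect [0.453 0.352] [0.253 0.054] 64.6
rest 0.74 [0.525 0.504 0.006] [0.566 0.543 0.026] rect [0.543 0.525] [0.039 0.039] 53.1
rice_bowl 0.72 [ 0.589 -0.198  0.048] [ 0.684 -0.102  0.1  ] rect [ 0.632 -0.153] [0.11  0.113] 60.4
soup_bowl 0.69 [0.606 0.126 0.045] [0.7   0.223 0.099] rect [0.626 0.156] [0.169 0.116] 40.6
blue_bowl 0.8 [ 0.572 -0.016  0.004] [0.659 0.067 0.06 ] rect [0.613 0.01 ] [0.128 0.093] 76.2
teal_cup 0.56 [ 0.613 -0.413  0.011] [ 0.68  -0.347  0.09 ] rect [ 0.646 -0.38 ] [0.076 0.067] 37.9
glass_bowl 
[... 1248 characters left out ...]
0.61  -0.409  0.008] [ 0.675 -0.342  0.087] rect [ 0.642 -0.375] [0.069 0.077] 21.5
glass_bowl 0.87 [ 0.618  0.309 -0.   ] [0.741 0.426 0.061] rect [0.706 0.362] [0.142 0.195] 66.1
nori_plate 0.61 [ 0.449 -0.584 -0.001] [ 0.557 -0.422  0.018] rect [ 0.51  -0.513] [0.096 0.195] 17.6
case_cap 0.61 [0.518 0.507 0.001] [0.56  0.55  0.025] rect [0.547 0.528] [0.045 0.05 ] 52.2
LM case_center 0.73 [296.8, 351.7] [0.405 0.235 0.01 ]
LM rest 0.46 [368.1, 272.5] [ 0.442 -0.059  0.   ]
LM slate_edge 0.89 [295.7, 208.2] [ 0.739 -0.09   0.01 ]
LM rice_bowl 0.8 [340.6, 220.0] [ 0.621 -0.151  0.   ]
LM nori_plate 0.7 [445.8, 180.5] [ 0.503 -0.496  0.   ]
LM case_cap 0.89 [154.0, 403.4] [0.54  0.529 0.   ]
```

View pics/scene0.png

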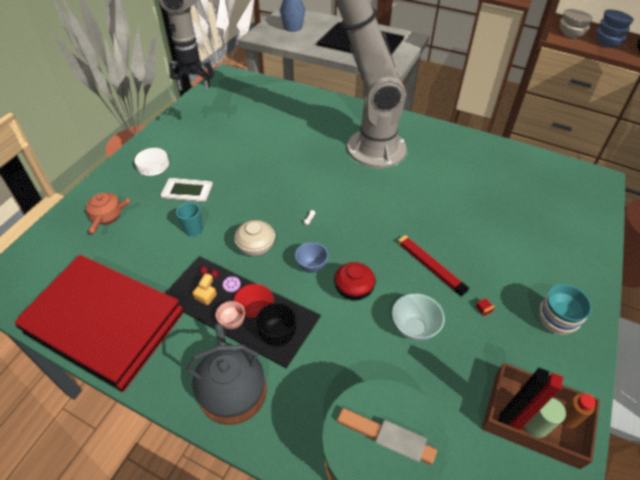

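View pics/side0.png

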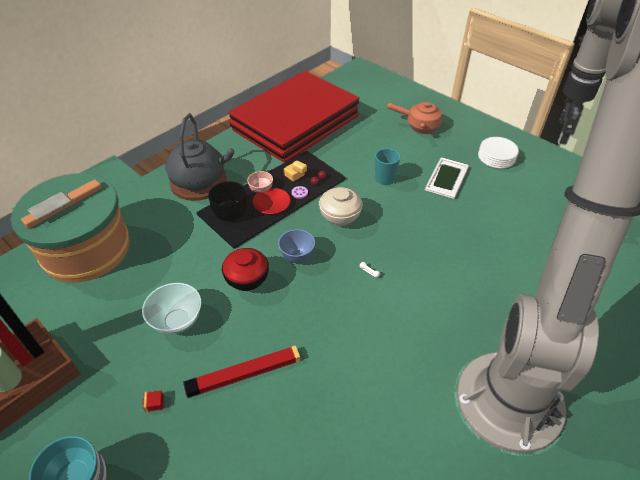

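Scene view: the case has its gold mouth at about (400,240) and black end at about (460,288), with the cap at (485,307). The rest is at (310,217). The side view agrees: mouth (298,354), black end (190,388), cap (153,400), rest (370,270).

The tool stays vertical, so I'll pinch the case at its closed end and let the mouth drop by pivoting.

```bash
cat > plan.py <<'E'
# python3 plan.py x y z yaw_deg n : rows in tool axes (mm, rad) towards target from present commanded/measured pose
import sys
from h import *
def plan(x,y,z,yaw,n,s=None,via=None):
    s=s or robot.sense();p=np.array(s['tcp_pos']);a=s['orientation'][2]
    dy=(np.radians(yaw)-a+np.pi)%(2*np.pi)-np.pi
    pts=[np.array([x,y,z])] if via is None else via+[np.array([x,y,z])]
    d=(np.array([x,y,z])-p)/n; out=[]
    for i in range(n):
        R=np.array([[np.cos(a),np.sin(a),0],[np.sin(a),-np.cos(a),0],[0,0,-1]])
        out.append(np.round(R.T@d*1000,1).tolist()); a+=dy/n
    print('roll/row',round(-dy/n,4),'dist/row',round(np.linalg.norm(d)*1000,1));print(out)
if __name__=='__main__':
    v=list(map(float,sys.argv[1:6]));s=robot.sense();print(np.round(s['tcp_pos'],4),np.round(np.degrees(s['orientation']),1),round(s['time_s'],2),robot.finger_overhang);plan(*v[:4],int(v[4]),s)
E
python3 plan.py 0.49 -0.1 0.25 40 9; python3 plan.py 0.45 0.0 0.25 64.3 12
```

```text
[ 0.2626 -0.5946  0.2564] [180.    0.   23.8] 1.8 0.025
roll/row -0.0314 dist/row 60.5
[[45.3, -40.1, 0.7], [46.6, -38.6, 0.7], [47.7, -37.1, 0.7], [48.9, -35.6, 0.7], [50.0, -34.1, 0.7], [51.0, -32.5, 0.7], [52.0, -30.9, 0.7], [53.0, -29.2, 0.7], [53.8, -27.6, 0.7]]
[ 0.2626 -0.5946  0.2564] [180.    0.   23.8] 1.8 0.025
roll/row -0.0589 dist/row 52.0
[[34.3, -39.0, 0.5], [36.5, -36.9, 0.5], [38.7, -34.7, 0.5], [40.6, -32.4, 0.5], [42.5, -29.9, 0.5], [44.2, -27.4, 0.5], [45.7, -24.7, 0.5], [47.1, -22.0, 0.5], [48.3, -19.2, 0.5], [49.3, -16.3, 0.5], [50.2, -13.4, 0.5], [50.9, -10.4, 0.5]]
```

>>> jog_arm:
  offset:
    - [34,-39,0]
    - [36,-37,0]
    - [39,-35,0]
    - [41,-32,0]
    - [42,-30,0]
    - [44,-27,0]
    - [46,-25,0]
    - [47,-22,0]
  roll: [-0.059,-0.059,-0.059,-0.059,-0.059,-0.059,-0.059,-0.059]

```text
time_s: 2.8
tcp_pos: [0.3874, -0.1969, 0.2567]
orientation: [3.14, -0.0, 0.89]
ft_force: [0.4, -0.1, 0.0]
width: 0.0855
gripper_force: 0.0
```

>>> jog_arm:
  offset:
    - [48,-19,0]
    - [49,-16,0]
    - [50,-13,0]
    - [51,-10,0]
  roll: [-0.059,-0.059,-0.059,-0.059]

```text
time_s: 3.3
tcp_pos: [0.4504, 0.0, 0.2567]
orientation: [3.14, -0.0, 1.125]
ft_force: [0.3, -0.9, 0.3]
width: 0.0855
gripper_force: 0.0
```

```bash
python3 plan.py 0.485 0.40 0.20 64.3 8
```

```text
[0.4504 0.     0.2567] [179.9  -0.   64.5] 3.3 0.025
roll/row 0.0004 dist/row 50.7
[[47.0, -17.6, 7.1], [47.0, -17.7, 7.1], [47.0, -17.7, 7.1], [47.0, -17.7, 7.1], [47.0, -17.7, 7.1], [47.0, -17.7, 7.1], [46.9, -17.7, 7.1], [46.9, -17.8, 7.1]]
```

>>> jog_arm:
  offset:
    - [47,-17.7,7]
    - [47,-17.7,7]
    - [47,-17.7,7]
    - [47,-17.7,7]
    - [47,-17.7,7]
    - [47,-17.7,7]
    - [47,-17.7,7]
    - [47,-17.7,7]
  roll: [0,0,0,0,0,0,0,0]

```text
time_s: 4.3
tcp_pos: [0.4853, 0.4001, 0.2]
orientation: [3.141, 0.0, 1.123]
ft_force: [-0.0, -0.2, 0.2]
width: 0.0853
gripper_force: 0.0
```

```bash
cat > w.py <<'E'
from h import *
np.set_printoptions(precision=4,suppress=True)
c=cam('wrist');cv2.imwrite('pics/w1.png',c['pixels'])
print(robot.sense()['tcp_pos'],np.degrees(robot.sense()['orientation']))
m=masks_of('wrist','case_center')
if m:
    P=depth_pts(c,m[0]['mask']);print(m[0]['conf'],m[0]['box'],np.percentile(P[:,2],[5,50,95]))
    r=cv2.minAreaRect(P[P[:,2]>.012][:,:2].astype(np.float32));print(r)
for th,z in [('case_center',.01),('case_mouth',.01),('case_cap',0)]:
    l=landmark_of('wrist',th)
    if l: print(th,l[0]['conf'],l[0]['position'],at_z(c,[l[0]['position']],z)[0])
E
python3 w.py
```

```text
[0.4827 0.4083 0.1994] [-179.7109   -0.4029   64.7653]
0.86 [304.5, 145.7, 34.5, 252.9] [0.018  0.0192 0.0204]
((0.4596005082130432, 0.34831324219703674), (0.25457775592803955, 0.030151264742016792), 64.0592269897461)
case_center 0.77 [323.9, 280.3] [0.46   0.3464 0.01  ]
case_mouth 0.59 [326.4, 386.7] [0.4083 0.2325 0.01  ]
case_cap 0.65 [318.8, 62.9] [0.5408 0.5246 0.    ]
```

View pics/w1.png

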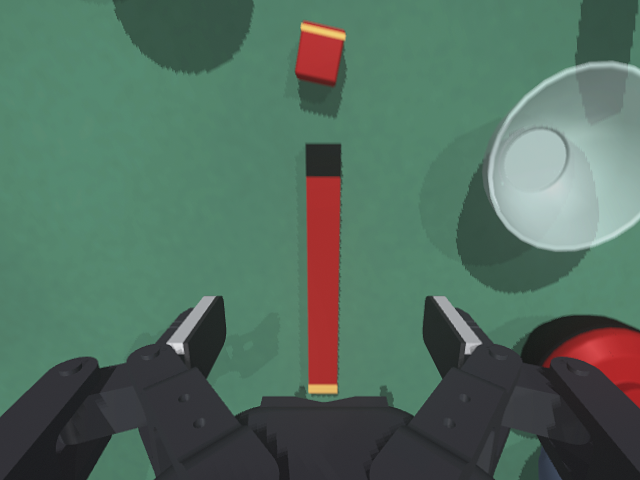

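The wrist view shows the case upright in the picture, with its black end at (323,145), its mouth at (323,393) and the cap at (320,55). The fit comes out at 254.6 x 30.2 mm, which matches the given size.

```bash
python3 plan.py 0.5119 0.4558 0.033 64.06 6
```

```text
[0.4849 0.3982 0.2   ] [1.80e+02 1.00e-01 6.44e+01] 4.55 0.025
roll/row 0.0009 dist/row 29.8
[[10.6, -0.1, 27.8], [10.6, -0.1, 27.8], [10.6, -0.1, 27.8], [10.6, -0.1, 27.8], [10.6, -0.1, 27.8], [10.6, -0.1, 27.8]]
```

>>> jog_arm:
  offset:
    - [16,0,28]
    - [16,0,28]
    - [16,0,28]
    - [15,0,28]
    - [0,0,28]
    - [0,0,27]
    - [0,0,0]
  roll: [0.005,0,0,0,0,0,0]
  fingers: 55
  grip_force: 20

```text
time_s: 5.42
tcp_pos: [0.5123, 0.452, 0.0313]
orientation: [-3.141, 0.005, 1.117]
ft_force: [-0.6, 0.3, 0.6]
width: 0.0549
gripper_force: 0.0
```

>>> jog_arm:
  offset:
    - [0,0,0]
    - [0,0,0]
    - [0,0,0]
    - [0,0,0]
  roll: [0,0,0,0]
  fingers: 20

```text
time_s: 5.92
tcp_pos: [0.5133, 0.456, 0.0352]
orientation: [3.14, -0.002, 1.118]
ft_force: [0.1, -1.6, 6.1]
width: 0.0292
gripper_force: 21.2
```

>>> jog_arm:
  offset:
    - [0,0,-5]
    - [0,0,-5]
    - [0,0,-5]
    - [0,0,-5]
    - [0,0,0]
    - [0,0,0]
  roll: [0,0,0,0,0,0]

```text
time_s: 6.68
tcp_pos: [0.5122, 0.4554, 0.0531]
orientation: [3.142, 0.0, 1.119]
ft_force: [0.2, -0.5, -2.0]
width: 0.0296
gripper_force: 20.4
```

```bash
cat > t.py <<'E'
import sys
from h import *
np.set_printoptions(precision=4,suppress=True)
s=robot.sense();print(round(s['time_s'],2),s['tcp_pos'],np.degrees(s['orientation'])[2],s['ft_force'],s['width'])
for n in sys.argv[1].split(','):
    c=cam(n)
    if len(sys.argv)>2: cv2.imwrite(f'pics/{n}_{sys.argv[2]}.png',c['pixels'])
    m=masks_of(n,'case_center')
    if not m: print('none');continue
    k=m[0]['mask'].astype(np.uint8);k=cv2.erode(k,np.ones((3,3)))>0
    P=depth_pts(c,k)
    # top-face line: fit axis by PCA, report ends
    P=P[np.linalg.norm(P-np.median(P,0),axis=1)<.16]
    mu=P.mean(0);u,sv,vt=np.linalg.svd(P-mu,full_matrices=False);a=vt[0]
    if a[1]>0:a=-a
    q=(P-mu)@a;print(n,m[0]['conf'],'axis',a,'tilt deg',np.degrees(np.arcsin(-a[2])),'len',np.ptp(q),'ends',mu+a*q.min(),mu+a*q.max())
E
python3 t.py side,scene a
```

```text
6.67 [0.5122 0.4554 0.0531] 64.10899455691737 [ 0.2183 -0.4612 -1.9626] 0.02963952444695581
side 0.58 axis [-0.4328 -0.8989 -0.0676] tilt deg 3.8748977430283023 len 0.2347459491171819 ends [0.5013 0.4501 0.0332] [0.3997 0.2391 0.0174]
scene 0.75 axis [-0.4444 -0.8935 -0.0641] tilt deg 3.675982390400546 len 0.2518783219084202 ends [0.5225 0.4576 0.035 ] [0.4105 0.2325 0.0189]
```

>>> jog_arm:
  offset:
    - [-13.5,-28,0]
    - [-11.5,-29,0]
    - [-4,-30,0]
    - [22.5,-5,0]
    - [22.5,-3.5,0]
    - [24,-2,0]
    - [0,0,0]
    - [0,0,0]
  roll: [-0.0755,-0.0755,-0.0755,-0.0755,-0.0755,-0.0755,0,0]

```text
time_s: 7.88
tcp_pos: [0.42, 0.5295, 0.0528]
orientation: [-3.141, 0.002, 1.571]
ft_force: [-0.4, 0.6, -0.7]
width: 0.0289
gripper_force: 20.4
```

>>> jog_arm:
  offset:
    - [-1,0,-10]
    - [-2,0,-12]
    - [-2,0,-12]
    - [-3,0,-12]
    - [-3,0,-12]
    - [-2,0,-8]
    - [0,0,0]
    - [0,0,0]
  roll: [0,0,0,0,0,0,0,0]

```text
time_s: 8.88
tcp_pos: [0.4198, 0.5173, 0.1188]
orientation: [-3.141, 0.001, 1.572]
ft_force: [-0.0, 0.9, -1.1]
width: 0.0292
gripper_force: 20.4
```

```bash
python3 t.py side,scene b
```

```text
8.88 [0.4198 0.5173 0.1188] 90.06176019466935 [-0.0133  0.8826 -1.058 ] 0.02923763714950799
side 0.9 axis [-0.0038 -0.9493 -0.3143] tilt deg 18.317799441969154 len 0.2556933742665271 ends [0.4144 0.5299 0.1028] [0.4134 0.2872 0.0224]
scene 0.97 axis [ 0.0027 -0.9481 -0.318 ] tilt deg 18.541640752811453 len 0.22722422841901244 ends [0.4269 0.5044 0.0959] [0.4275 0.289  0.0237]
```

View pics/side_b.png

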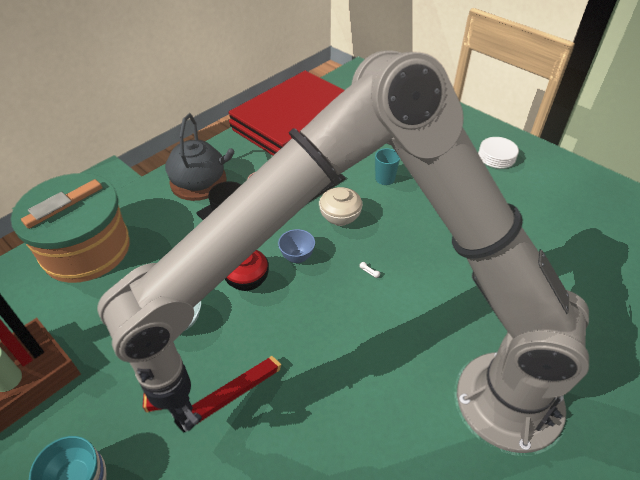

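The side view shows the case tilted 18° with its mouth on the table at (278,365), so it pivots in the grip. Next I'll tip it further, lock the angle with a hard grip, and raise it.

>>> jog_arm:
  offset:
    - [-3,0,-9]
    - [-4,0,-10]
    - [-4,0,-10]
    - [-4,0,-8]
    - [0,0,0]
  roll: [0,0,0,0,0]

```text
time_s: 9.7
tcp_pos: [0.4205, 0.5025, 0.1573]
orientation: [3.14, -0.001, 1.571]
ft_force: [-0.5, -0.1, -0.6]
width: 0.0296
gripper_force: 20.3
```

>>> jog_arm:
  offset:
    - [0,0,0]
    - [0,0,0]
    - [0,0,-5]
    - [0,0,-10]
    - [0,0,-10]
    - [0,0,-10]
    - [0,0,0]
    - [0,0,0]
  roll: [0,0,0,0,0,0,0,0]
  grip_force: 110

```text
time_s: 10.7
tcp_pos: [0.4199, 0.5024, 0.1911]
orientation: [-3.142, 0.0, 1.572]
ft_force: [0.8, 0.4, -1.3]
width: 0.0268
gripper_force: 108.7
```

```bash
cat >> t.py <<'E'
    for th in ['pair_handle','case_mouth']:
        l=landmark_of(n,th)
        if l:
            u,v=map(int,np.round(l[0]['position']));print(th,round(l[0]['conf'],2),(u,v),end=' ')
            o,d=ray(c,[[u,v]]);z=c['z_map'][v,u];print((o+d[0]*z))
    if len(sys.argv)>3:
        u,v=map(int,sys.argv[3].split(',')) if n=='side' else map(int,sys.argv[4].split(','))
        cv2.imwrite(f'pics/{n}_{sys.argv[2]}_crop.png',cv2.resize(c['pixels'][v-75:v+75,u-100:u+100],None,fx=3,fy=3))
E
python3 t.py side,scene c 270,370 415,270
```

```text
10.7 [0.4199 0.5024 0.1911] 90.06041890453083 [ 0.7943  0.3847 -1.3485] 0.02675257444491371
side 0.94 axis [-0.0031 -0.9242 -0.382 ] tilt deg 22.457239391022718 len 0.25512309026088864 ends [0.4137 0.5164 0.1751] [0.4129 0.2807 0.0776]
pair_handle 0.72 (314, 325) [0.4271 0.1567 0.0093]
case_mouth 0.64 (275, 346) [0.4171 0.2849 0.0806]
scene 0.91 axis [ 0.0027 -0.9188 -0.3947] tilt deg 23.24502725738321 len 0.22995085335040702 ends [0.4264 0.4905 0.1674] [0.427  0.2792 0.0766]
pair_handle 0.51 (375, 235) [0.4199 0.1513 0.0071]
case_mouth 0.7 (418, 233) [0.4241 0.2799 0.0826]
```

View pics/side_c_crop.png

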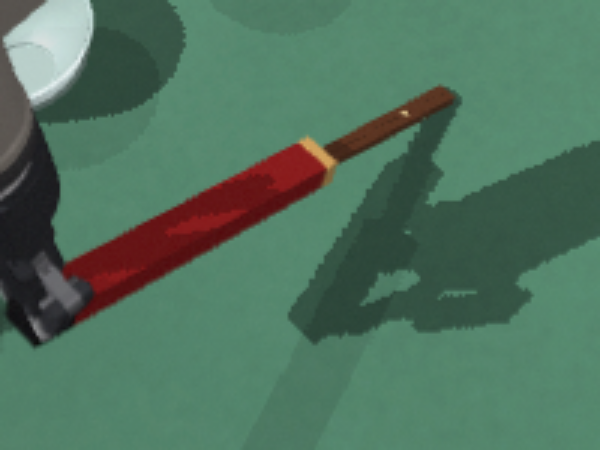

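The crop shows the case held tilted. The pair is well out of the mouth (330,165), with its handle end at (455,95) about on the table. I'll lower it while nudging forward so the pair is not pulled out further.

>>> jog_arm:
  offset:
    - [-1,0,5]
    - [-2,0,5]
    - [-2,0,5]
    - [-2,0,5]
    - [-2,0,5]
    - [-1,0,5]
    - [0,0,0]
  roll: [0,0,0,0,0,0,0]

```text
time_s: 11.98
tcp_pos: [0.4199, 0.492, 0.1607]
orientation: [-3.141, 0.001, 1.572]
ft_force: [-0.3, -0.4, -0.8]
width: 0.0266
gripper_force: 108.9
```

```bash
cat >> t.py <<'E'
    m2=masks_of(n,'pair_handle')
    if m2:
        k2=cv2.erode(m2[0]['mask'].astype(np.uint8),np.ones((2,2)))>0
        Q=depth_pts(c,k2);Q=Q[np.abs((Q-np.median(Q,0))[:,0])<.03]
        if len(Q)>5:
            i,j=Q[:,1].argmin(),Q[:,1].argmax();print('PAIR',round(m2[0]['conf'],2),m2[0]['box'],len(Q),'handle',Q[i],'inner',Q[j],'slope',np.degrees(np.arctan(np.polyfit(Q[:,1],Q[:,2],1)[0])))
E
python3 t.py side,scene d 270,370 415,270
```

```text
11.97 [0.4199 0.492  0.1607] 90.06060613878606 [-0.2953 -0.3927 -0.7808] 0.02659080646541977
side 0.71 axis [-0.8278 -0.5578 -0.0606] tilt deg 3.4766799834050937 len 0.03899366487913347 ends [0.5517 0.5417 0.0225] [0.5194 0.52   0.0202]
pair_handle 0.87 (317, 325) [0.4225 0.1513 0.0082]
case_mouth 0.96 (278, 349) [0.421  0.275  0.0519]
PAIR 0.67 [178.2, 345.2, 109.4, 69.5] 1581 handle [ 0.4235  0.2524 -0.0047] inner [0.4174 0.5097 0.132 ] slope 22.017218243576405
scene 0.68 axis [-0.0016 -0.9256 -0.3785] tilt deg 22.24023607005506 len 0.2303661128189758 ends [0.4271 0.4791 0.1373] [0.4267 0.2658 0.0502]
pair_handle 0.52 (373, 234) [0.4196 0.1444 0.0082]
case_mouth 0.67 (409, 240) [0.4244 0.2589 0.0414]
PAIR 0.56 [370.6, 230.9, 40.0, 11.7] 195 handle [0.4195 0.1412 0.0065] inner [0.4268 0.2615 0.0497] slope 19.463666951045703
```

>>> jog_arm:
  offset:
    - [0,0,0]
    - [0,0,0]
    - [3,0,9]
    - [3,0,10]
    - [3,0,10]
    - [2.5,0,10]
    - [2,0,10]
    - [0,0,0]
  roll: [0,0,0,0,0,0,0,0]
  grip_force: 20

```text
time_s: 13.48
tcp_pos: [0.4193, 0.5054, 0.1109]
orientation: [-3.14, 0.002, 1.572]
ft_force: [0.5, -1.1, 0.3]
width: 0.0264
gripper_force: 107.6
```

```bash
python3 t.py scene,side e 270,370 415,270
```

```text
13.47 [0.4193 0.5054 0.1109] 90.05276849674537 [ 0.4982 -1.0642  0.2723] 0.026383481260408306
scene 0.66 axis [ 0.0107 -0.9692 -0.2461] tilt deg 14.2454913671458 len 0.22766265944582914 ends [0.4257 0.4898 0.0891] [0.4281 0.2692 0.033 ]
pair_handle 0.6 (373, 234) [0.4212 0.1448 0.01  ]
case_mouth 0.91 (409, 243) [0.4273 0.2614 0.0319]
PAIR 0.73 [370.8, 234.2, 41.2, 13.6] 163 handle [0.4286 0.1409 0.0108] inner [0.4223 0.26   0.0306] slope 11.132586815033916
side 0.6 axis [ 0.0069 -0.9693 -0.2456] tilt deg 14.218663872545395 len 0.2505756613862704 ends [0.4136 0.5158 0.0955] [0.4153 0.2729 0.0339]
pair_handle 0.67 (319, 324) [0.4211 0.1459 0.008 ]
case_mouth 0.56 (280, 352) [0.4211 0.2704 0.0334]
PAIR 0.59 [278.5, 320.4, 43.7, 30.8] 268 handle [0.4231 0.1405 0.0042] inner [0.4148 0.2614 0.0298] slope 11.112573586393111
```

>>> jog_arm:
  offset:
    - [1.5,0,10]
    - [1.5,0,10]
    - [1,0,10]
    - [1,0,10]
    - [0.5,0,10]
    - [0,0,8]
    - [0,0,6]
    - [0,0,4]
  roll: [0,0,0,0,0,0,0,0]

```text
time_s: 14.98
tcp_pos: [0.4199, 0.5116, 0.044]
orientation: [-3.141, -0.0, 1.571]
ft_force: [-0.5, 2.0, 1.3]
width: 0.0266
gripper_force: 102.8
```

>>> jog_arm:
  offset:
    - [0,0,3]
    - [0,0,2]
    - [0,0,0]
  roll: [0,0,0]

```text
time_s: 15.35
tcp_pos: [0.4204, 0.5114, 0.0392]
orientation: [3.141, 0.0, 1.572]
ft_force: [1.4, -0.7, 1.9]
width: 0.0263
gripper_force: 102.0
```

```bash
python3 t.py scene,side f 270,370 415,270
```

```text
15.35 [0.4204 0.5114 0.0392] 90.07604160889906 [ 1.374  -0.6666  1.9026] 0.02632974316319751
scene 0.74 axis [-0.0136 -0.9999 -0.0063] tilt deg 0.3582627107494516 len 0.23590179856135252 ends [0.4271 0.4968 0.02  ] [0.4239 0.2609 0.0185]
case_mouth 0.64 (409, 245) [0.426  0.2626 0.0218]
PAIR 0.56 [373.6, 232.5, 33.3, 20.0] 168 handle [0.4252 0.14   0.0069] inner [0.4337 0.2586 0.0232] slope 0.8993589936350496
side 0.77 axis [-0.0118 -0.9998 -0.0179] tilt deg 1.0268578740698915 len 0.22348939897749268 ends [0.4145 0.49   0.0215] [0.4119 0.2665 0.0175]
pair_handle 0.9 (317, 325) [0.4237 0.1501 0.0055]
case_mouth 0.71 (285, 359) [0.4079 0.2689 0.0171]
PAIR 0.56 [282.0, 320.7, 44.4, 38.0] 303 handle [0.4123 0.1381 0.0043] inner [0.4182 0.2563 0.0109] slope 1.2811292307632294
```

>>> jog_arm:
  offset:
    - [0,0,2]
    - [0,0,0]
  roll: [0,0]
  fingers: 55

```text
time_s: 16.1
tcp_pos: [0.4194, 0.5114, 0.0367]
orientation: [-3.141, 0.0, 1.572]
ft_force: [-0.0, -0.2, -0.5]
width: 0.0548
gripper_force: 0.0
```

>>> jog_arm:
  offset:
    - [0,0,0]
    - [0,0,-30]
    - [0,0,-40]
    - [0,0,-40]
    - [-50,0,0]
    - [-50,0,0]
    - [-50,0,0]
    - [-50,0,0]
  roll: [0,0,0,0,0,0,0,0]

```text
time_s: 17.1
tcp_pos: [0.42, 0.31, 0.1473]
orientation: [3.141, 0.0, 1.572]
ft_force: [1.1, 0.4, 0.0]
width: 0.055
gripper_force: 0.0
```

>>> jog_arm:
  offset:
    - [-50,0,0]
    - [-50,0,0]
    - [-25,0,0]
    - [0,0,0]
    - [0,0,0]
    - [0,0,0]
  roll: [0,0,0,0,0,0]

```text
time_s: 17.85
tcp_pos: [0.4202, 0.1883, 0.1475]
orientation: [3.141, -0.001, 1.574]
ft_force: [-0.1, 0.2, 0.3]
width: 0.0548
gripper_force: 0.0
```

```bash
cat > w2.py <<'E'
from h import *
import sys
np.set_printoptions(precision=4,suppress=True)
s=robot.sense();c=cam('wrist');cv2.imwrite(f'pics/wrist_{sys.argv[1]}.png',c['pixels'])
print(s['time_s'],s['tcp_pos'],np.degrees(s['orientation'])[2])
for th in ['case_center','pair_handle','rest']:
    m=masks_of('wrist',th)
    for q in m[:2]:
        P=depth_pts(c,cv2.erode(q['mask'].astype(np.uint8),np.ones((3,3)))>0)
        if len(P)<10: continue
        r=cv2.minAreaRect(P[:,:2].astype(np.float32))
        print(th,round(q['conf'],2),q['box'],'z',np.percentile(P[:,2],[5,50,95]),'rect',np.array(r[0]),np.array(r[1]),r[2],'y',P[:,1].min(),P[:,1].max())
for th,z in [('case_mouth',.01),('pair_handle',.004),('rest',0)]:
    for l in landmark_of('wrist',th)[:2]: print(th,l['conf'],l['position'],at_z(c,[l['position']],z)[0])
E
python3 w2.py g
```

```text
17.85 [0.4202 0.1883 0.1475] 90.20234721936512
case_center 0.66 [295.7, 3.3, 53.5, 143.0] z [0.0181 0.0194 0.0205] rect [0.4192 0.3025] [0.0856 0.03  ] 89.1737289428711 y 0.2598481424975054 0.3453599712224518
pair_handle 0.68 [313.4, 142.5, 23.5, 157.7] z [0.0066 0.0085 0.0102] rect [0.421  0.1964] [0.0142 0.124 ] 1.370849609375 y 0.13451586903289198 0.2585407629522397
case_mouth 0.79 [325.6, 143.9] [0.4216 0.2586 0.01  ]
case_mouth 0.25 [326.9, 295.0] [0.4233 0.138  0.01  ]
pair_handle 0.62 [325.1, 296.7] [0.4218 0.1335 0.004 ]
```

View pics/wrist_g.png

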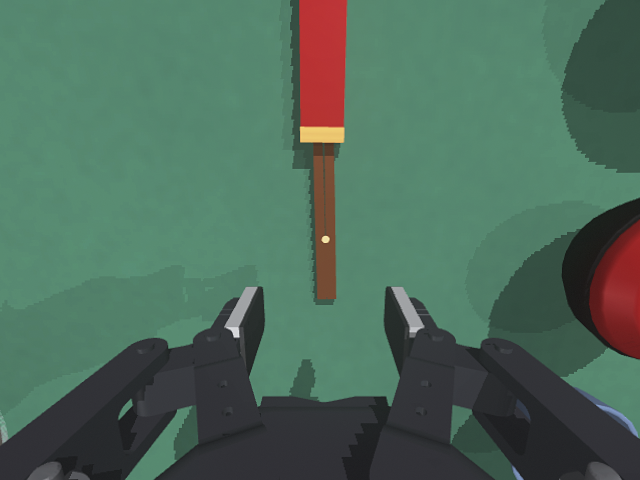

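The wrist view shows the handle end at (325,298), the mouth at (322,143) and the pair straight. That leaves 125 mm out and about 100 mm inside. I'll grip the handle half at y=0.185.

>>> jog_arm:
  offset:
    - [-2,1,20]
    - [-1,0,25]
    - [0,0,25]
    - [0,0,20]
    - [0,0,12]
    - [0,0,5]
    - [0,0,0]
  roll: [-0.02,0,0,0,0,0,0]
  fingers: 45
  grip_force: 20

```text
time_s: 19.08
tcp_pos: [0.4215, 0.1837, 0.0404]
orientation: [3.141, 0.0, 1.592]
ft_force: [0.4, -0.6, -0.6]
width: 0.0453
gripper_force: 0.0
```

>>> jog_arm:
  offset:
    - [0,0,0]
    - [0,0,0]
    - [0,0,0]
    - [0,0,0]
    - [0,0,0]
  roll: [0,0,0,0,0]
  fingers: 6
  grip_force: 60

```text
time_s: 19.7
tcp_pos: [0.4214, 0.1835, 0.0403]
orientation: [3.141, 0.0, 1.592]
ft_force: [0.3, -0.1, -0.1]
width: 0.006
gripper_force: 0.0
```

The pads closed just above the pair, so I'll reopen, lower 11 mm and close again.

>>> jog_arm:
  offset:
    - [0,0,0]
    - [0,0,0]
    - [0,0,0]
    - [0,0,4]
    - [0,0,4]
    - [0,0,3]
    - [0,0,0]
  roll: [0,0,0,0,0,0,0]
  fingers: 40

```text
time_s: 20.58
tcp_pos: [0.4211, 0.1834, 0.0289]
orientation: [-3.141, 0.0, 1.592]
ft_force: [0.3, -0.1, -0.2]
width: 0.0397
gripper_force: 0.0
```

>>> jog_arm:
  offset:
    - [0,0,0]
    - [0,0,0]
    - [0,0,0]
    - [0,0,0]
    - [0,0,0]
  roll: [0,0,0,0,0]
  fingers: 6
  grip_force: 60

```text
time_s: 21.2
tcp_pos: [0.4215, 0.1836, 0.0295]
orientation: [3.141, 0.0, 1.592]
ft_force: [-0.1, -0.2, 5.3]
width: 0.0135
gripper_force: 58.9
```

>>> jog_arm:
  offset:
    - [0,0,-1]
    - [-8,0,0]
    - [-14,0,0]
    - [-14,0,0]
    - [-14,0,0]
    - [-14,0,0]
    - [0,0,0]
  roll: [0,0,0,0,0,0,0]
  grip_force: 90

```text
time_s: 22.08
tcp_pos: [0.4226, 0.1179, 0.0301]
orientation: [-3.141, 0.001, 1.589]
ft_force: [0.4, 0.6, 0.3]
width: 0.0119
gripper_force: 88.3
```

```bash
python3 t.py side,scene h 310,350 390,250
```

```text
22.07 [0.4226 0.1179 0.0301] 91.05930807779664 [0.3895 0.6259 0.3454] 0.011853931326942511
side 0.62 axis [-0.0055 -1.     -0.0005] tilt deg 0.028029080221104632 len 0.25204506681584843 ends [0.4139 0.5172 0.0178] [0.4125 0.2651 0.0177]
pair_handle 0.48 (298, 255) [0.5789 0.057  0.0565]
case_mouth 0.97 (286, 352) [0.4219 0.2528 0.0109]
PAIR 0.73 [282.1, 318.8, 42.8, 38.7] 291 handle [0.4194 0.1272 0.0105] inner [0.4126 0.2586 0.0116] slope 0.23347946547587356
none
```

>>> jog_arm:
  offset:
    - [-10,0,0]
    - [-14,0,0]
    - [-14,0,-1]
    - [-14,0,0]
    - [-8,0,0]
    - [0,0,-6]
    - [0,0,-12]
    - [0,0,-12]
  roll: [0,0,0,0,0,0,0,0]

```text
time_s: 23.42
tcp_pos: [0.4242, 0.0602, 0.0624]
orientation: [3.141, -0.0, 1.593]
ft_force: [0.4, 0.5, -0.5]
width: 0.0123
gripper_force: 88.3
```

```bash
python3 t.py side i 310,340 390,250
```

```text
23.43 [0.4242 0.0602 0.0624] 91.272563884553 [ 0.4009  0.4542 -0.5174] 0.012254744890605112
side 0.92 axis [-0.0048 -1.     -0.0012] tilt deg 0.06830244949151328 len 0.25381380122645864 ends [0.4141 0.5173 0.0179] [0.4129 0.2635 0.0176]
pair_handle 0.39 (246, 281) [0.5998 0.2088 0.0728]
case_mouth 0.9 (283, 354) [0.4189 0.2643 0.0199]
PAIR 0.57 [287.6, 291.7, 53.0, 51.4] 305 handle [0.4207 0.0705 0.041 ] inner [0.4107 0.2366 0.0469] slope -0.059742881621503506
```

View pics/side_i_crop.png

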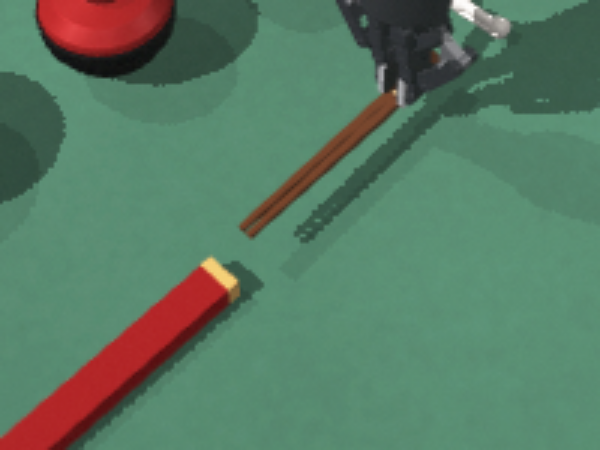

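The crop shows the pair free of the case and level, with its eating ends at (248,230). The empty case lies flat. Now I'll carry the pair over to the rest.

>>> jog_arm:
  offset:
    - [0,0,-20]
    - [0,0,-30]
    - [0,0,-30]
    - [-20,2,-10]
    - [-35,3,0]
    - [-40,3,0]
    - [-40,2,0]
    - [-40,2,0]
  roll: [0,0,0,0,0,0,0.005,0.005]

```text
time_s: 24.68
tcp_pos: [0.4391, -0.1163, 0.1509]
orientation: [-3.141, -0.0, 1.582]
ft_force: [0.5, 0.2, -0.5]
width: 0.012
gripper_force: 88.3
```

>>> jog_arm:
  offset:
    - [-40,1,0]
    - [-30,0,0]
    - [-15,0,0]
    - [0,0,0]
    - [0,0,0]
    - [0,0,0]
  roll: [0.005,0,0,0,0,0]

```text
time_s: 25.42
tcp_pos: [0.4413, -0.1988, 0.1513]
orientation: [-3.142, -0.0, 1.579]
ft_force: [0.2, -0.9, -0.0]
width: 0.0121
gripper_force: 88.3
```

```bash
python3 w2.py j; python3 - <<'E'
from h import *
np.set_printoptions(precision=4,suppress=True)
for n in ['side','scene']:
    c=cam(n)
    for q in masks_of(n,'rest')[:2]:
        P=depth_pts(c,q['mask']);P=P[P[:,2]>.006]
        if len(P)>8: print(n,q['conf'],q['box'],len(P),np.median(P,0),cv2.minAreaRect(P[:,:2].astype(np.float32)))
    for l in landmark_of(n,'rest')[:2]: print(l['conf'],at_z(c,[l['position']],0)[0])
E
```

```text
25.425 [ 0.4413 -0.1988  0.1513] 90.48407585431308
pair_handle 0.94 [300.2, 0.0, 46.8, 397.1] z [0.1287 0.1307 0.1322] rect [ 0.4412 -0.2194] [0.0155 0.2792] 0.36870577931404114 y -0.3589351690825199 -0.07973768979318395
rest 0.9 [285.8, 32.1, 83.8, 37.5] z [0.011  0.0161 0.0186] rect [ 0.4439 -0.0668] [0.0568 0.0167] 1.9010818004608154 y -0.07588764822254773 -0.05783206766023112
pair_handle 0.97 [321.9, 388.3] [ 0.441  -0.3496  0.004 ]
pair_handle 0.55 [326.8, 50.8] [ 0.4426 -0.066   0.004 ]
rest 0.92 [328.5, 51.7] [ 0.4438 -0.0656  0.    ]
0.45 [ 0.4466 -0.0642  0.    ]
0.21 [ 0.4977 -0.5022  0.    ]
scene 0.63 [304.1, 211.2, 12.3, 12.7] 62 [ 0.4454 -0.0638  0.0153] ((0.4463961124420166, -0.06437418609857559), (0.057670507580041885, 0.016575666144490242), 3.5760273933410645)
0.62 [ 0.4415 -0.0714  0.    ]
0.61 [0.6128 0.0109 0.    ]
```

View pics/wrist_j.png

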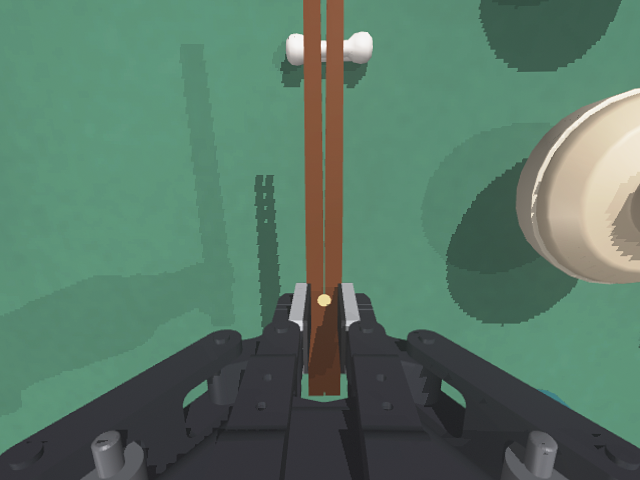

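The wrist view shows the pair over the rest, whose ends are at (295,48) and (362,46). The rest needs about +1.6° of yaw and 7.5 mm in +x before I lower.

>>> jog_arm:
  offset:
    - [0,4,5]
    - [0,3.5,15]
    - [0,0,25]
    - [0,0,25]
    - [0,0,15]
    - [0,0,8]
    - [0,0,0]
    - [0,0,0]
  roll: [-0.014,-0.014,0,0,0,0,0,0]

```text
time_s: 27.08
tcp_pos: [0.4493, -0.2003, 0.0589]
orientation: [3.14, 0.001, 1.605]
ft_force: [-0.1, -0.0, 0.1]
width: 0.0118
gripper_force: 88.3
```

```bash
python3 w2.py k
```

```text
27.075 [ 0.4493 -0.2003  0.0589] 91.95663083860967
pair_handle 0.59 [299.3, 0.0, 45.8, 396.6] z [0.0363 0.0382 0.0397] rect [ 0.4488 -0.1817] [0.0151 0.2005] 1.9601411819458008 y -0.2818985477569611 -0.08141922304542945
rest 0.87 [253.6, 0.4, 135.3, 13.6] z [0.004  0.0106 0.0139] rect [ 0.4442 -0.0728] [0.0547 0.0058] 1.928229808807373 y -0.07647014570514396 -0.06962731646951072
pair_handle 0.63 [324.1, 386.9] [ 0.4523 -0.2728  0.004 ]
```

View pics/wrist_k.png

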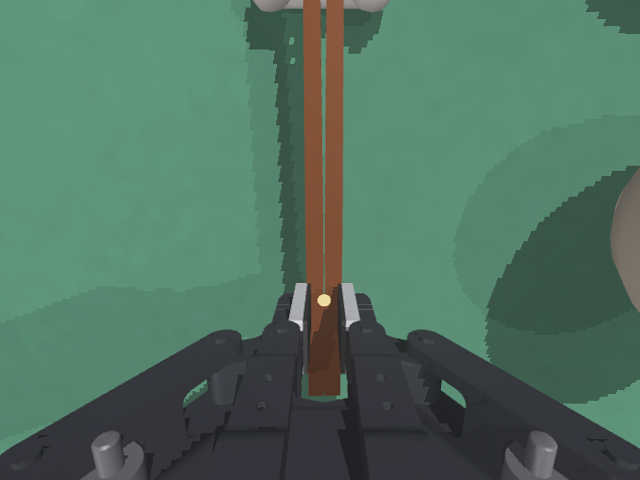

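The pair is centred over the saddle, with the rest at (320,5), and both angles agree at 1.95°. I'll lower gently and then settle the handle.

>>> jog_arm:
  offset:
    - [0,0,4]
    - [0,0,5]
    - [0,0,4]
    - [0,0,3]
    - [0,0,1]
    - [0,0,0]
  roll: [0,0,0,0,0,0]

```text
time_s: 28.18
tcp_pos: [0.4487, -0.2, 0.0413]
orientation: [-3.142, 0.0, 1.605]
ft_force: [-0.1, -0.5, -0.3]
width: 0.0126
gripper_force: 88.3
```

>>> jog_arm:
  offset:
    - [0,0,0]
    - [0,0,0]
    - [0,0,1]
    - [0,0,1]
    - [0,0,1]
    - [0,0,1]
    - [0,0,1]
    - [0,0,0]
  roll: [0,0,0,0,0,0,0,0]
  fingers: 8
  grip_force: 20

```text
time_s: 29.18
tcp_pos: [0.4487, -0.2001, 0.0363]
orientation: [3.142, 0.0, 1.605]
ft_force: [0.4, -1.1, -0.3]
width: 0.0119
gripper_force: 88.4
```

```bash
cat > p.py <<'E'
from h import *
import sys
np.set_printoptions(precision=4,suppress=True)
s=robot.sense();print(s['time_s'],s['tcp_pos'],s['ft_force'],s['gripper_force'])
for n in ['side','scene']:
    c=cam(n)
    if n=='side': cv2.imwrite(f'pics/side_{sys.argv[1]}.png',cv2.resize(c['pixels'][200:350,300:500],None,fx=3,fy=3))
    for th in ['pair_handle','rest']:
        m=masks_of(n,th)
        if m:
            P=depth_pts(c,m[0]['mask']);i,j=P[:,1].argmin(),P[:,1].argmax()
            print(n,th,m[0]['conf'],m[0]['box'],len(P),np.median(P,0),P[i],P[j],'slope',np.degrees(np.arctan(np.polyfit(P[:,1],P[:,2],1)[0])),'yaw',cv2.minAreaRect(P[:,:2].astype(np.float32)))
E
python3 p.py l
```

```text
29.175 [ 0.4487 -0.2001  0.0363] [ 0.3516 -1.0691 -0.3277] 88.39601644584036
side pair_handle 0.56 [353.2, 236.4, 46.0, 42.3] 372 [ 0.4432 -0.1061  0.0164] [ 0.4503 -0.1961  0.0129] [ 0.4456 -0.0216  0.0199] slope 1.5361918864240676 yaw ((0.44942450523376465, -0.1088256761431694), (0.028960391879081726, 0.17451705038547516), 1.355656385421753)
side rest 0.53 [355.9, 261.2, 25.6, 14.8] 107 [ 0.4324 -0.0593  0.0129] [ 0.4323 -0.0834 -0.0038] [ 0.4603 -0.0509  0.0136] slope 5.540919242723741 yaw ((0.4423815906047821, -0.06734946370124817), (0.059672851115465164, 0.031144937500357628), 2.8493051528930664)
scene pair_handle 0.78 [257.8, 197.0, 65.4, 25.0] 308 [ 0.4478 -0.1277  0.0177] [ 0.4475 -0.2507  0.0146] [ 0.4425 -0.0251  0.0251] slope 1.7830623981819 yaw ((0.44241929054260254, -0.13871675729751587), (0.059371937066316605, 0.22344376146793365), 10.547083854675293)
```

View pics/side_l.png

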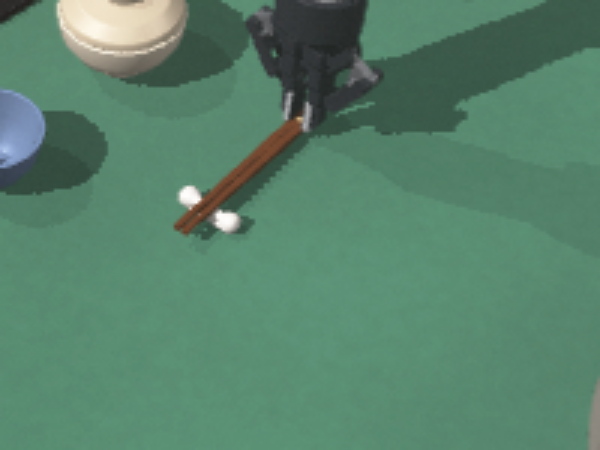

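The crop shows the pair lying in the saddle of the rest, with its eating ends at (183,230), and it is pivoting as I lower. I'll go down until the handle touches.

>>> jog_arm:
  offset:
    - [0,0,1]
    - [0,0,1]
    - [0,0,1]
    - [0,0,0.5]
    - [0,0,0.5]
    - [0,0,0]
  roll: [0,0,0,0,0,0]

```text
time_s: 30.22
tcp_pos: [0.4488, -0.2, 0.0324]
orientation: [3.141, 0.0, 1.605]
ft_force: [-0.7, -0.3, 2.8]
width: 0.0117
gripper_force: 88.5
```

>>> jog_arm:
  offset:
    - [0,0,0.5]
    - [0,0,0.5]
    - [0,0,0]
  roll: [0,0,0]

```text
time_s: 30.6
tcp_pos: [0.4488, -0.2, 0.032]
orientation: [-3.141, 0.001, 1.605]
ft_force: [-2.1, 1.4, 9.4]
width: 0.0122
gripper_force: 89.5
```

```bash
python3 p.py m
```

```text
30.6 [ 0.4488 -0.2     0.032 ] [-2.0682  1.3665  9.3858] 89.47770087659592
side pair_handle 0.74 [354.3, 238.6, 45.7, 36.0] 336 [ 0.4435 -0.1068  0.0152] [ 0.453  -0.2005  0.0075] [ 0.4353 -0.0206  0.0257] slope 3.46593362081194 yaw ((0.44768625497817993, -0.1104266420006752), (0.027569293975830078, 0.1803327202796936), 2.059810161590576)
side rest 0.63 [360.4, 262.3, 21.2, 13.8] 92 [ 0.429  -0.0595  0.0121] [ 0.4272 -0.0856 -0.0055] [ 0.4621 -0.0533  0.01  ] slope 13.899599760600461 yaw ((0.4393851161003113, -0.05943324416875839), (0.05292503163218498, 0.03355029597878456), 29.43977165222168)
scene pair_handle 0.82 [261.3, 202.6, 61.6, 19.2] 213 [ 0.4486 -0.1089  0.0172] [ 0.4479 -0.2474  0.0071] [ 0.4441 -0.0278  0.0207] slope 3.655360813433713 yaw ((0.43916669487953186, -0.138100266456604), (0.04119841754436493, 0.21924634277820587), 4.378817081451416)
scene rest 0.38 [303.3, 210.6, 14.7, 14.3] 50 [ 0.4584 -0.0633  0.0153] [ 0.4666 -0.0736  0.0119] [ 0.4667 -0.0557  0.0155] slope -13.541657217583492 yaw ((0.4451879858970642, -0.0632767379283905), (0.0178469717502594, 0.05500279366970062), 86.27890014648438)
```

Contact force is 9 N and the handle top is at 7 mm, so it is on the table. I'll ease off, release gently and lift away.

>>> jog_arm:
  offset:
    - [0,0,-0.7]
    - [0,0,0]
    - [0,0,0]
  roll: [0,0,0]
  fingers: 22

```text
time_s: 31.28
tcp_pos: [0.4484, -0.2001, 0.0318]
orientation: [-3.141, -0.0, 1.605]
ft_force: [0.8, 0.1, 0.4]
width: 0.0218
gripper_force: 0.0
```

>>> jog_arm:
  offset:
    - [0,0,0]
    - [0,0,0]
    - [0,0,0]
  roll: [0,0,0]
  fingers: 45

```text
time_s: 31.65
tcp_pos: [0.4486, -0.2001, 0.032]
orientation: [3.142, 0.0, 1.605]
ft_force: [0.4, 0.0, 0.3]
width: 0.0449
gripper_force: 0.0
```

>>> jog_arm:
  offset:
    - [0,0,-5]
    - [0,0,-15]
    - [0,0,-30]
    - [0,0,-40]
    - [0,0,-40]
    - [0,0,0]
    - [0,0,0]
  roll: [0,0,0,0,0,0,0]

```text
time_s: 32.52
tcp_pos: [0.4482, -0.2001, 0.1622]
orientation: [-3.141, 0.001, 1.605]
ft_force: [1.1, -0.4, -0.5]
width: 0.0448
gripper_force: 0.0
```

```bash
python3 p.py n; python3 w2.py n
```

```text
32.525 [ 0.4482 -0.2001  0.1622] [ 1.1465 -0.4433 -0.4819] 0.0
side pair_handle 0.77 [356.5, 231.7, 54.9, 47.5] 313 [ 0.4437 -0.1346  0.0144] [ 0.4435 -0.2417  0.0064] [ 0.4432 -0.0264  0.0218] slope 3.6827459869957084 yaw ((0.4437218904495239, -0.1340220868587494), (0.01992020756006241, 0.21533925831317902), 0.5851958990097046)
scene pair_handle 0.7 [259.2, 201.9, 64.2, 21.5] 259 [ 0.449  -0.1276  0.0165] [ 0.4541 -0.2481  0.0029] [ 0.4424 -0.0285  0.0188] slope 3.3968491875880535 yaw ((0.44830483198165894, -0.13831740617752075), (0.019353386014699936, 0.219853013753891), 3.3148953914642334)
scene rest 0.17 [167.2, 256.2, 156.9, 113.1] 8305 [ 0.848  -0.0644  0.0131] [ 0.8498 -0.3127  0.0004] [0.7656 0.1242 0.0126] slope 1.8640257997749639 yaw ((0.8646454215049744, -0.10220740735530853), (0.4376585781574249, 0.25816699862480164), 85.15430450439453)
32.825 [ 0.4482 -0.1998  0.1612] 91.96908672722265
pair_handle 0.91 [312.1, 0.0, 24.7, 287.5] z [0.0079 0.0148 0.0209] rect [ 0.4471 -0.1439] [0.0141 0.2099] 1.746598243713379 y -0.24880064301355836 -0.03891331004361215
pair_handle 0.51 [623.2, 304.7, 15.3, 41.2] z [0.001  0.0048 0.0096] rect [ 0.7321 -0.278 ] [0.0052 0.0329] 1.6253130435943604 y -0.29444984482469355 -0.26155715132163476
rest 0.69 [282.0, 36.2, 83.6, 33.0] z [0.0067 0.0153 0.0184] rect [ 0.4441 -0.0662] [0.0569 0.0173] 1.8870935440063477 y -0.07565595735576633 -0.057291763671282525
pair_handle 0.74 [322.2, 284.9] [ 0.4485 -0.2497  0.004 ]
rest 0.74 [322.9, 54.1] [ 0.443  -0.0658  0.    ]
rest 0.19 [321.1, 281.6] [ 0.4475 -0.2483  0.    ]
```

View pics/wrist_n.png

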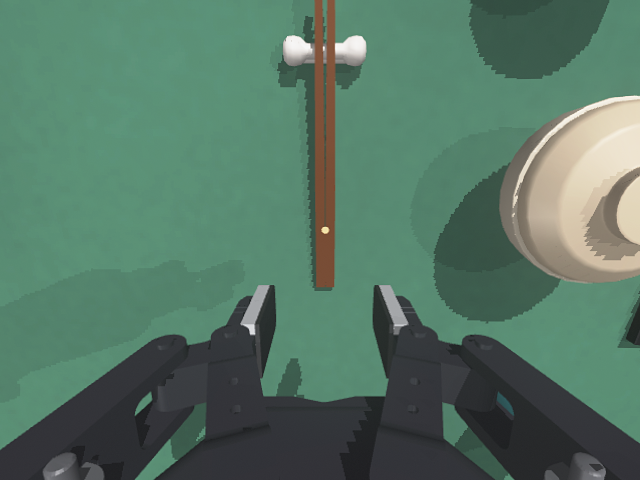

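The pair lies square in the saddle, with the rest at (323,50), the handle end on the table at (325,287) and the eating ends about 42 mm past the rest. The gripper is clear, so I'm handing in.

```bash
python3 -c "
from bench import robot
print(robot.job_done())"
```

```text
the job is handed in; nothing more can be done
None
```

The chopsticks lie square across the rest's saddle: eating ends about 42 mm past it on the left, handle ends on the table at right, rest unmoved and the empty case flat. I handed the job in at about 33 s; no verdict came back.

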